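Unlock the reagent lock box and hold the key turned

ROBOT

A 6-joint arm with a two-finger parallel gripper is mounted at the origin on the work surface. World frame = base frame: x ahead of the robot, y to its left, z up, the work surface at z = 0. Lengths are in m, angles in degrees, forces in N, time in s.
With the tool pointing down it reaches from about 0.3 to 0.75 m from the base axis. Payload 8.5 kg.
Tool frame: the origin (TCP) lies on the centre line of the jaws, within the pads' length; the fingertips stand 25 mm ahead of it and the grasp point (between the pads) lies 6 mm ahead of it (arm.finger_overhang is the distance from the TCP to the fingertips, in m); z points along the fingers, y is the line along which they close (so a half turn about z gives the same grasp; the last joint's range is limited). The gripper opens to 85 mm and grips with 20 to 120 N. Pads are 22 mm wide; open, the fingers measure 114 mm over their backs; the gripper's body (76 mm by 85 mm) begins 54 mm behind the grasp point. The pads swing forward as they close: fully open they stand 13 mm farther back than shut.
Start: joints at [-85.388, 21.807, 74.336, -0, 83.858, -12.336], TCP at [0.16, -0.526, 0.256] pointing down, gripper open.
Joint ranges: [-178.18, 178.18], [-50.72, 133.34], [12.68, 142.11], [-81.47, 261.47], [9.98, 163.14], [-165.26, 165.26]. Speed limits (degrees/s): [136.94, 136.94, 180, 180, 180, 180].

INTERFACE

Orientations are given as a 3x3 rotation matrix whose columns are the frame's x, y, z axes.
In Python, from rig import arm gives the robot as it stands.
- The arm moves only by the tool move_arm, never from a script. Its argument "series" is one flat list of numbers, 7 for each row, row after row: the turn, a rotation vector about the tool's x, y, z each as a share of 10 degrees, from -1 to 1, then the shift along the tool's x, y, z each as a share of 5 cm, from -1 to 1, then the gripper's target within -1 to 1 (fully open at 1, half-way at 0, shut at -1). In form: [rx, ry, rz, dx, dy, dz, grip, rx, ry, rz, dx, dy, dz, grip, ...]. A call has 1 to 20 rows; each row shifts and turns the commanded pose from where the row before left it, along the tool's axes as they then stand; what a row does not reach is not made up. A row lasts 1/8 s, in which the tool goes at most 62.5 mm and 10.7 degrees, less where a joint would pass 70% of its speed; a pose out of reach is approached as far as the arm can. A call with a number of a shift or a turn outside -1 to 1 is refused whole. A call with a gripper value outside its range is refused whole. The fingers move at their own pace and stop on an object; "force" is the grip in N (left out, the last holds). Time passes only in rows, so rows that do not move let the fingers close. It gives the time, the measured TCP pose, the force, the opening and the grip force at its end, in the units of the state.
- arm.sense(): the state, without advancing time (a new reading comes with each control period).
- arm.grab_frame(name): name is "scene" or "top" or "wrist"; returns the picture (420x560x3 uint8, blue, green, red); there is no depth.
- arm.camera_params(name): a dict with "fx", "fy", "cx", "cy" (pixels), "R" (3x3) and "t" (3): a world point X has camera coordinates R X + t. Camera axes: x right, y down, z forward; pixel columns grow to the right and rows downward; lengths in m; the calibration is good to about 2 mm. The wrist camera is an equidistant fisheye: a pixel r from the principal point sees the ray r / f radians off the axis. A picture is of the moment at which its call begins: read the wrist's pose just before it. camera_params takes no time and is no camera call; for the wrist camera it gives the pose at the moment of the call.
- arm.job_done(): hands the job in; it is judged then, once.
Trained networks look in the newest picture that a camera, given by its name, has taken for a name from the list of things; names that differ only in an ending like _2 or _b are one class to them, and where a whole thing is asked for, a point or a joint stands for the part that bears it (a point fixed in the world has none). Each returns a list of dicts, best first, with "p" (0 to 1); they miss things now and then, are a little off and sometimes report something else, mostly with a low value. They report only what shows in the picture. A call takes as long as a camera call.
- arm.recognise(camera, query): "bbox" ([left, top, width, height] as shares, 0 to 1, of the picture: columns of its width, rows of its height, round what is visible of it).
- arm.spot_point(camera, query): "location" ([column, row] as shares, 0 to 1, of the picture: columns of its width, rows of its height: a listed point, or the origin of a listed thing).
The state is a dict: "t": time; "q": joint angles; "joint_vel": joint speeds; "effort": joint torques, N m; "tool_pos": TCP position; "tool_rot": TCP orientation; "force": force on the tool from outside, world axes, zero at the start; "moment": the same for the moment, N m; "gripper_width": finger opening in m; "finger_force": force on a finger pad.
Only numpy, scipy, OpenCV 4.12 (cv2) and the standard library are available. Lean on these libraries where they do the work, as an engineer would, in place of code of your own. Each camera call takes 0.05 s, during which the arm holds its last target. There are 200 camera calls.

TASK

Take the red key from the key stand, push it fully home in the lock on the maroon lock box's lid, easing it past the sticky pins without ramming it, and then turn it a quarter turn clockwise against its spring. Finish while still gripping the key: keep it fully home and turned, so that the bolt stays drawn and a colleague can lift the lid. Leave the other two keys and everything else on the bench as they are.

Things in the scene. Friction and masses are not known exactly. Their poses are not given: they have to be found in the camera images.
- key_red: Key with the red head (30 g), standing blade down in any of the stand's three slots. Origin: centre of the shoulder, the head's flat underside, 36 mm up while it stands in the stand. z up the key, y along the width of blade and head, x through the thickness. Steel blade: 3.4 mm thick, 10 mm wide, reaching 31 mm below the shoulder, the last 9 mm tapering to a blunt point. Same both ways round.
- red_grip (a point): Point on the red key's axis 25 mm above the shoulder, the place to pinch it, across its thickness (x). Axes as the key's. The red plastic head is 12 mm thick (x); a neck 22 mm wide (y) from the shoulder up to 13 mm, then 32 mm wide up to 40 mm above the shoulder.
- keyway (a point): Centre of the keyway's mouth, in the brass lock face on the lid, 99 mm above the bench; the lock's axis. z up out of the lock, y along the keyway while locked, x across it towards the box's back. These axes do not turn with the key. Slot 11.6 mm (y) by 4.8 mm, deeper than the blade, its mouth flared to 15.6 by 10 mm over the top 3.5 mm. With the key fully home its shoulder rests on the face.
- plug (a joint): Turn of the lock's cylinder: 0 locked, grows clockwise seen from above up to a hard stop at 1.57 rad. It stays blocked until the key is within about 1.5 mm of fully home. A spring turns it back when let go (about 0.01 N m at the start, 0.035 N m at a quarter turn). The key has about 8 degrees of play in the slot before the cylinder follows.
- pin_a (a joint): Sticky sprung pin 10 mm below the lock face, at the +y end of the slot: how far it is pushed aside (m); the blade needs about 3 mm. The blade's taper pushes it aside; it takes up to about 18 N straight down, less with a small wiggle. Once past both pins, a spring of about 3 N pushes back over the last 4 mm.
- pin_b (a joint): The like pin 18 mm below the lock face, at the -y end of the slot.
- lockbox: The maroon steel lock box, fixed to the bench: 260 mm wide (y), 200 mm deep (x), lid top 95 mm above the bench. Origin at the centre of its underside; the lock lies 62 mm from it towards the front (-x), in a 42 mm steel ring 4 mm proud of the lid. A steel keeper for the bolt stands at the middle of the front; a carrying handle 10 mm high lies flat on the lid, 75 mm and more behind the lock.
- lid: The lock box's maroon lid, hinged at the back and bolted shut until the cylinder is turned. Origin on the hinge axis, y along it. It does not need to move.
- key_stand: The pale grey block in which the keys stand: 50 mm (x) by 170 mm (y) by 36 mm high, fixed. Origin at the centre of its underside. Three slots at y = -55, 0 and 55 mm, each 5.2 mm (x) by 11.8 mm (y), right through.
- key_blue: Another key of the same shape, with a blue head, standing in the stand; origin and axes as for the red one. Not to be moved.
- key_yellow: Another key of the same shape, with a yellow head, standing in the stand; origin and axes as for the red one. Not to be moved.
- tube_rack: White rack of capped blood tubes, 70 x 200 mm, 112 mm high with its tubes; loose bystander. Origin at the centre of its underside.
- reagent_bottle: White bottle with a blue cap, 58 mm across, 130 mm high; loose bystander. Origin at the centre of its underside.
- dropper_bottle: Small amber jar with a black cap, 34 mm across, 68 mm high; loose bystander. Origin at the centre of its underside.
- kit_carton: White and orange carton, 130 x 85 x 55 mm high; loose bystander. Origin at the centre of its underside.
- slide_box: Blue slide box, 35 x 85 x 30 mm high; loose bystander. Origin at the centre of its underside.

How it is judged:
By the outcome, as a careful person would: the job done as asked, in the order asked, and still so for the second after the job is handed in, while the arm keeps its last pose, push and grip.
It also fails if it takes over 51 s, if anything falls off the work surface, if the arm or the gripper's body presses on something with over 40 N, if the wrist force passes 120 N, or if a joint passes its speed limit or range.

## Working session

There is one attempt and no reset: what is moved stays moved. The work goes in short steps, Python scripts to look and compute and a tool call to move; the robot and the scene stay as the last step left them, time stands still between calls to the robot, and variables do not carry over. Pictures are saved under pics/ and viewed, at most 10 in all, crops included, and the job is handed in when it is done.

Besides the shell and the picture viewer there is one more tool, called after "Emit:" as a command line: name --argument value ..., lists and objects as JSON in quotes. move_arm: Moves the arm, as the interface text tells. Shift numbers are shares of 5 cm and turn numbers shares of 10 degrees, none past 1 either way. Its arguments: {"type":"object","properties":{"series":{"type":"array"},"force":{"type":"number"}},"required":["series"]}

```bash
ls; mkdir -p pics
python3 - <<'E'
from rig import arm
import cv2,numpy as np
s=arm.sense();print(s['t'],s['tool_pos'],np.round(s['tool_rot'],3),s['gripper_width'])
for c in("top","scene"):
    f=arm.grab_frame(c);cv2.imwrite(f"pics/{c}0.png",f)
    for q in("key_red","red_grip","keyway","key_blue","key_yellow","lockbox","key_stand"):
        print(c,q,[(round(d['p'],2),np.round(np.array(d['location'])*[560,420],1)) for d in arm.spot_point(c,q)[:2]])
    p=arm.camera_params(c);print({k:np.round(v,3).tolist() for k,v in p.items()})
print(arm.sense()['t'])
a=cv2.imread("pics/top0.png");b=cv2.imread("pics/scene0.png")
E
```

```text
pics
0.0 [ 0.1602871  -0.52584616  0.25569867] [[ 0.957  0.291 -0.   ]
 [ 0.291 -0.957  0.001]
 [ 0.    -0.001 -1.   ]] 0.08534828362142896
top key_red [(0.37, array([382.6, 251.8])), (0.28, array([238.4, 278.4]))]
top red_grip [(0.55, array([388.1, 249.2]))]
top keyway [(0.76, array([242.1, 207.2]))]
top key_blue [(0.53, array([361.8, 251.5]))]
top key_yellow [(0.56, array([396.5, 247.8]))]
top lockbox [(0.75, array([248.2, 196.1])), (0.41, array([163.4, 206.3]))]
top key_stand [(0.62, array([378.5, 249.8]))]
{'fx': 386.655, 'fy': 386.655, 'cx': 279.31, 'cy': 210.588, 'R': [[-0.05, -0.999, -0.001], [-0.976, 0.049, -0.214], [0.214, -0.01, -0.977]], 't': [0.058, 0.578, 1.038]}
scene key_red [(0.69, array([184.2, 268.2]))]
scene red_grip [(0.67, array([182.1, 265.2])), (0.44, array([269.7, 174.5]))]
scene keyway [(0.78, array([320.7, 186. ])), (0.32, array([268.6, 174.4]))]
scene key_blue [(0.44, array([200.1, 253.3]))]
scene key_yellow [(0.72, array([169.9, 285.6])), (0.58, array([202.2, 256.3]))]
scene lockbox [(0.91, array([333.3, 221.1])), (0.7, array([184.2, 269.6]))]
scene key_stand [(0.87, array([188. , 274.7]))]
{'fx': 378.995, 'fy': 378.995, 'cx': 283.933, 'cy': 214.149, 'R': [[0.782, 0.623, 0.001], [0.498, -0.625, -0.601], [-0.374, 0.471, -0.799]], 't': [-0.451, -0.232, 1.269]}
0.8
```

View pics/top0.png

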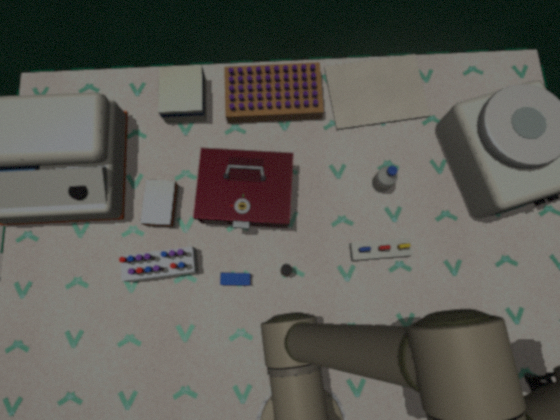

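```bash
cat > h.py <<'E'
import numpy as np, cv2
from rig import arm
def ray(p,u,fish=False):
    R=np.array(p['R']);t=np.array(p['t'])
    x=(u[0]-p['cx'])/p['fx'];y=(u[1]-p['cy'])/p['fy']
    if fish:
        r=np.hypot(x,y);d=np.array([np.sin(r)*x/r,np.sin(r)*y/r,np.cos(r)])
    else: d=np.array([x,y,1.])
    return -R.T@t, R.T@d
def atz(p,u,z,fish=False):
    o,d=ray(p,u,fish);return o+d*(z-o[2])/d[2]
def proj(p,X,fish=False):
    c=np.array(p['R'])@np.array(X)+np.array(p['t'])
    if fish:
        r=np.hypot(c[0],c[1]);a=np.arctan2(r,c[2]);x,y=c[:2]/r*a
    else: x,y=c[:2]/c[2]
    return np.array([p['fx']*x+p['cx'],p['fy']*y+p['cy']])
E
python3 - <<'E'
from h import *
t=arm.camera_params('top');s=arm.camera_params('scene')
for n,p,u,z in [('grip',t,(388.1,249.2),.061),('grip',s,(182.1,265.2),.061),('red',s,(184.2,268.2),.036),('red',t,(382.6,251.8),.036),('keyway',t,(242.1,207.2),.099),('keyway',s,(320.7,186),.099),('blue',t,(361.8,251.5),.036),('blue',s,(200.1,253.3),.036),('yel',t,(396.5,247.8),.036),('yel',s,(169.9,285.6),.036),('box',t,(248.2,196.1),0),('box',s,(333.3,221.1),0),('stand',t,(378.5,249.8),0),('stand',s,(188,274.7),0)]: print(n,atz(p,u,z).round(4))
E
```

```text
grip [ 0.4552 -0.2688  0.061 ]
grip [ 0.4641 -0.2586  0.061 ]
red [ 0.4599 -0.2549  0.036 ]
red [ 0.4512 -0.2595  0.036 ]
keyway [0.5869 0.1311 0.099 ]
keyway [0.5975 0.1331 0.099 ]
blue [ 0.455  -0.2004  0.036 ]
blue [ 0.4595 -0.1999  0.036 ]
yel [ 0.4606 -0.3004  0.036 ]
yel [ 0.4684 -0.3092  0.036 ]
box [0.6436 0.1203 0.    ]
box [ 0.6582  0.1227 -0.    ]
stand [ 0.4611 -0.2579  0.    ]
stand [ 0.461  -0.2529  0.    ]
```

The red key stands in the middle slot at about (384,248). Blue is at (364,249), yellow at (404,246), and the lock is at (242,206). I'll turn the tool and move over the stand.

Emit:
move_arm --series '[0,0,-0.91,0,0,0,0,0,0,-0.91,0,0,0,0,0,0,-0.91,0,0,0,0,0,0,-0.91,0,0,0,0,0,0,-0.91,0,0,0,0,0,0,-0.91,0,0,0,0,0,0,-0.91,0,0,0,0,0,0,-0.91,0,0,0,0,0,0,0,0.6,0.66,0,0,0,0,0,0.6,0.66,0,0,0,0,0,0.6,0.66,0,0,0,0,0,0.6,0.66,0,0,0,0,0,0.6,0.66,0.2,0,0,0,0,0.6,0.66,0.2,0,0,0,0,0.6,0.66,0.2,0,0,0,0,0.6,0.66,0.2,0,0,0,0,0.6,0.66,0.2,0,0,0,0,0,0,0,0,0,0,0,0,0,0,0]'

```text
t: 3.18
tool_pos: [0.4583, -0.2577, 0.2065]
tool_rot: [[0.004, 1.0, -0.0], [1.0, -0.004, -0.0], [-0.0, -0.0, -1.0]]
force: [-0.3, -0.9, -0.3]
gripper_width: 0.0425
finger_force: 0.0
```

```bash
cat > look.py <<'E'
import sys
from h import *
n=sys.argv[1]; s=arm.sense();p=arm.camera_params('wrist')
print(s['t'],s['tool_pos'].round(4) if hasattr(s['tool_pos'],'round') else s['tool_pos'],np.round(s['tool_rot'],3).tolist(),np.round(s['q'],1),s['gripper_width'])
print('cam',(-np.array(p['R']).T@p['t']).round(3),np.round(p['R'][2],3),p['fx'],p['cx'],p['cy'])
f=arm.grab_frame('wrist');cv2.imwrite(f'pics/{n}.png',f)
np.save(f'pics/{n}.npy',p,allow_pickle=True)
for a in sys.argv[2:]:
    q,z=a.split(':')
    for d in arm.spot_point('wrist',q)[:2]:
        u=np.array(d['location'])*[560,420]
        print(q,round(d['p'],2),u.round(1),atz(p,u,float(z),True).round(4))
E
python3 look.py w1 key_red:.036 red_grip:.061 key_blue:.036 key_yellow:.036 key_stand:0
```

```text
3.175 [ 0.4583 -0.2577  0.2065] [[0.004, 1.0, -0.0], [1.0, -0.004, -0.0], [-0.0, -0.0, -1.0]] [-42.3  21.9  83.   -0.   75.1 -42. ] 0.042515173491160387
cam [ 0.458 -0.183  0.325] [-0.002 -0.294 -0.956] 325.19226210127806 281.96325087595824 205.2591955751136
key_red 0.97 [286.3 191.4] [ 0.4616 -0.2587  0.036 ]
red_grip 0.88 [287.  192.4] [ 0.4619 -0.2531  0.061 ]
key_blue 0.64 [287.4 177.6] [ 0.4626 -0.2458  0.036 ]
key_blue 0.6 [286.  131.5] [ 0.4614 -0.204   0.036 ]
key_yellow 0.8 [288.  243.4] [ 0.4633 -0.3107  0.036 ]
key_stand 0.67 [287.9 176.3] [ 0.4637 -0.2522  0.    ]
```

```bash
python3 -c "
import cv2
a=cv2.imread('pics/w1.png');cv2.imwrite('pics/w1c.png',cv2.resize(a[90:290,200:370],None,fx=3.0,fy=3.0,interpolation=cv2.INTER_CUBIC))"
```

```text
(no output)
```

View pics/w1c.png

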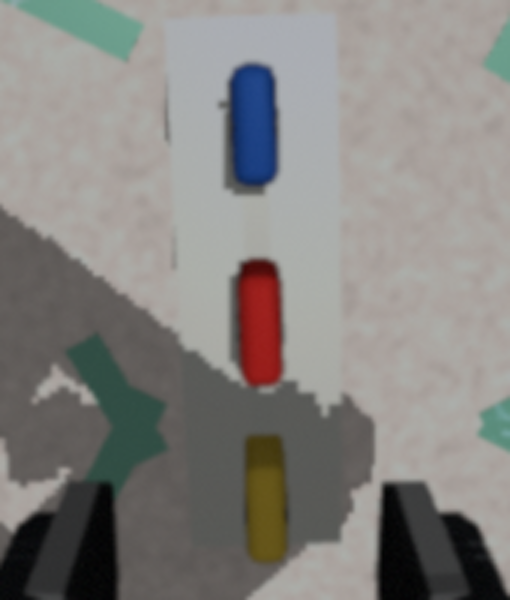

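The three heads stand in a line. Red is centred at about (287,198) in the full picture, and the stand looks a few degrees off. I'll get the yaw and position from the blobs.

Run:
```python
from h import *
p=np.load('pics/w1.npy',allow_pickle=True).item();f=cv2.imread('pics/w1.png');h=cv2.cvtColor(f,cv2.COLOR_BGR2HSV)
C={}
for n,lo,hi in[('r',(0,150,60),(10,255,255)),('b',(105,120,60),(125,255,255)),('y',(22,150,40),(33,255,255))]:
    m=cv2.inRange(h,lo,hi);m[:100]=0;m[290:]=0;m[:,:250]=0;m[:,330:]=0
    k,l,st,c=cv2.connectedComponentsWithStats(m);i=1+np.argmax(st[1:,4])
    ys,xs=np.where(l==i)
    W=np.array([atz(p,(x,y),.075,True) for x,y in zip(xs,ys)])
    print(n,st[i],'centroid',W.mean(0).round(4),'min',W.min(0).round(4),'max',W.max(0).round(4));C[n]=W.mean(0)
d=C['b']-C['y'];print('stand yaw (x/y)',np.degrees(np.arctan2(-d[0],d[1])))
```

```text
r [280 177  14  41 499] centroid [ 0.461  -0.2535  0.075 ] min [ 0.4561 -0.27    0.075 ] max [ 0.4666 -0.2369  0.075 ]
b [277 112  15  40 526] centroid [ 0.4595 -0.2011  0.075 ] min [ 0.4541 -0.2163  0.075 ] max [ 0.4648 -0.1862  0.075 ]
y [282 236  13  41 464] centroid [ 0.4629 -0.3056  0.075 ] min [ 0.4576 -0.3249  0.075 ] max [ 0.468  -0.2867  0.075 ]
stand yaw (x/y) 1.844409998412661
```

Emit:
move_arm --series '[0,0,-0.184,0.08,0.054,0.4,0,0,0,0,0,0,0.5,0,0,0,0,0,0,0.5,0,0,0,0,0,0,0.5,0,0,0,0,0,0,0.5,0,0,0,0,0,0,0.39,0,0,0,0,0,0,0,0,0,0,0,0,0,0,-1,0,0,0,0,0,0,-1,0,0,0,0,0,0,-1,0,0,0,0,0,0,-1]' --force 30

```text
t: 4.85
tool_pos: [0.4615, -0.2538, 0.0678]
tool_rot: [[-0.028, 1.0, 0.001], [1.0, 0.028, -0.001], [-0.001, 0.001, -1.0]]
force: [-0.6, -0.6, 5.9]
gripper_width: 0.0115
finger_force: 34.2
```

Emit:
move_arm --series '[0,0,0,0,0,0,-1,0,0,0,0,0,0,-1,0,0,0,0,0,-0.2,-1,0,0,0,0,0,-0.5,-1,0,0,0,0,0,-0.7,-1,0,0,0,0,0,-0.8,-1,0,0,0,0,0,-0.85,-1,0,0,0,0.7,0.27,0,-1,0,0,0,0.7,0.27,0,-1,0,0,0,0.7,0.27,0,-1,0,0,0,0.7,0.27,0,-1,0,0,0,0.7,0.27,0,-1,0,0,0,0.7,0.27,0,-1,0,0,0,0.7,0.27,0,-1,0,0,0,0.7,0.27,0,-1,0,0,0,0.7,0.27,0,-1,0,0,0,0.7,0.27,0,-1,0,0,0,0,0,0,-1,0,0,0,0,0,0,-1]' --force 90

```text
t: 7.22
tool_pos: [0.5862, 0.0998, 0.2195]
tool_rot: [[-0.028, 1.0, -0.0], [1.0, 0.028, -0.0], [-0.0, -0.0, -1.0]]
force: [0.5, -0.1, -0.5]
gripper_width: 0.0109
finger_force: 88.4
```

```bash
python3 look.py w2 keyway:.099 red_grip:.2145 key_red:.19 lockbox:0; python3 -c "
import cv2
a=cv2.imread('pics/w2.png');cv2.imwrite('pics/w2c.png',cv2.resize(a[60:260,150:410],None,fx=3.0,fy=3.0,interpolation=cv2.INTER_CUBIC))"
```

```text
7.225 [0.5862 0.0998 0.2195] [[-0.028, 1.0, -0.0], [1.0, 0.028, -0.0], [-0.0, -0.0, -1.0]] [-1.7 27.8 70.5 -0.  81.6 -3.3] 0.01087029936387162
cam [0.584 0.174 0.338] [ 0.007 -0.293 -0.956] 325.19226210127806 281.96325087595824 205.2591955751136
keyway 0.6 [289.9 163.6] [0.5904 0.1333 0.099 ]
red_grip 0.78 [285.8 283.6] [0.5873 0.1004 0.2145]
key_red 0.57 [285.8 263.3] [0.5876 0.0979 0.19  ]
key_red 0.49 [289.2 163.3] [0.5875 0.149  0.19  ]
lockbox 0.82 [345.4 158.9] [0.652  0.1237 0.    ]
```

View pics/w2c.png

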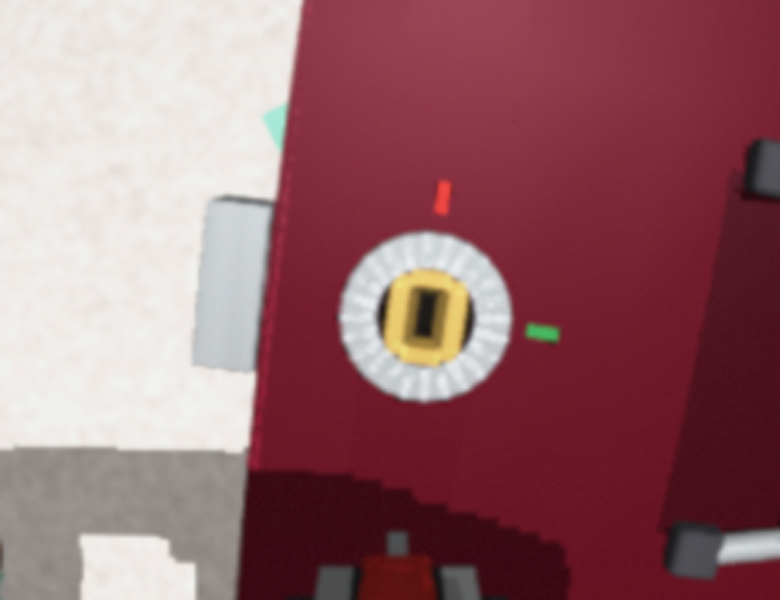

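The keyway's brass face is at full-picture (291.7,165.7), and the box is yawed by several degrees. The blade tip shows at (282.5,238). I'll measure these precisely.

Run:
```python
from h import *
p=np.load('pics/w2.npy',allow_pickle=True).item();f=cv2.imread('pics/w2.png');h=cv2.cvtColor(f,cv2.COLOR_BGR2HSV)
def full(c): return (np.array(c)+.5)/3+[150,60]-.5
def blob(lo,hi,z,x0,x1,y0,y1):
    m=np.zeros(h.shape[:2],np.uint8);m[y0:y1,x0:x1]=cv2.inRange(h,lo,hi)[y0:y1,x0:x1]
    return m,np.array([atz(p,(x,y),z,True) for y,x in np.argwhere(m)])
# ring: non maroon disc
b=np.zeros(h.shape[:2],np.uint8)
b[134:198,258:324]=255-cv2.inRange(h,(165,120,0),(180,255,255))[134:198,258:324]
k,l,st,c=cv2.connectedComponentsWithStats(b);i=1+np.argmax(st[1:,4]);print('disc',st[i],c[i])
cn=max(cv2.findContours((l==i).astype(np.uint8),cv2.RETR_EXTERNAL,cv2.CHAIN_APPROX_NONE)[0],key=cv2.contourArea)[:,0]
W=np.array([atz(p,u,.099,True)[:2] for u in cn]);ce,r=cv2.minEnclosingCircle((W*1000).astype(np.float32));print('ring fit',ce,r,W.mean(0),cv2.fitEllipse((W*1000).astype(np.float32)))
R=atz(p,full((443,197)),.095,True);G=atz(p,full((543,333)),.095,True)
for a in(R,G): print('mark',a)
for a in [((303,0),(277,235)),((277,235),(250,470))]:
    A,B=[atz(p,full(q),.095,True) for q in a];d=A-B;print('edge yaw',np.degrees(np.arctan2(-d[0],d[1])))
# slot dark
for q in [(425,317),(411,290),(440,290),(411,348),(440,348)]: print(q,atz(p,full(q),.099,True).round(4))
c0=np.array(ce)/1000
d=R[:2]-c0;print('yaw red',np.degrees(np.arctan2(-d[0],d[1])));d=G[:2]-c0;print('yaw green',np.degrees(np.arctan2(d[1],d[0])))
print('tip',atz(p,full((397,533)),.1575,True),'edges',atz(p,full((387,540)),.1575,True),atz(p,full((408,540)),.1575,True))
print('head',atz(p,full((397,560)),.2345,True))
```

```text
disc [ 262  136   59   59 2675] [291.32448598 165.06130841]
ring fit (591.56884765625, 131.86553955078125) 22.075729370117188 [0.59153243 0.13203194] ((591.5879516601562, 131.88528442382812), (43.155941009521484, 43.36181640625), 4.572720527648926)
mark [0.59509887 0.16173896 0.095     ]
mark [0.62191235 0.12824771 0.095     ]
edge yaw -5.121742580316348
edge yaw -6.707533129065903
(425, 317) [0.5915 0.132  0.099 ]
(411, 290) [0.5879 0.1387 0.099 ]
(440, 290) [0.595  0.1389 0.099 ]
(411, 348) [0.5883 0.124  0.099 ]
(440, 348) [0.5956 0.1243 0.099 ]
yaw red -6.739169960574833
yaw green -6.799232056241747
tip [0.58559638 0.09859277 0.1575    ] edges [0.58363527 0.09700989 0.1575    ] [0.58784501 0.09713147 0.1575    ]
head [0.58483963 0.12743114 0.2345    ]
```

Emit:
move_arm --series '[0,0,0.41,0,0,0,-1,0,0,0.42,0,0,0,-1,0,0,0,0.33,0.02,0,-1,0,0,0,0.33,0.02,0,-1,0,0,0,0,0,0.4,-1,0,0,0,0,0,0.4,-1,0,0,0,0,0,0.23,-1,0,0,0,0,0,0,-1,0,0,0,0,0,0,-1]'

```text
t: 8.6
tool_pos: [0.5927, 0.1329, 0.1686]
tool_rot: [[0.117, 0.993, 0.001], [0.993, -0.117, 0.0], [0.0, 0.001, -1.0]]
force: [0.3, 1.9, -0.4]
gripper_width: 0.0109
finger_force: 88.4
```

```bash
python3 look.py w3 red_grip:.162; python3 -c "
from h import *
s=arm.grab_frame('scene');p=arm.camera_params('scene');t=proj(p,(.5916,.132,.1)).astype(int);print(t)
a=cv2.imread('pics/w3.png');A=cv2.resize(a[120:320,215:360],None,fx=3,fy=3,interpolation=cv2.INTER_CUBIC)
B=cv2.resize(s[t[1]-50:t[1]+25,t[0]-22:t[0]+22],(352,600),interpolation=cv2.INTER_CUBIC);cv2.imwrite('pics/w3c.png',np.hstack([A,B]))"
```

```text
8.6 [0.5927 0.1329 0.1686] [[0.117, 0.993, 0.001], [0.993, -0.117, 0.0], [0.0, 0.001, -1.0]] [ 1.5 31.6 72.8  0.  75.6  8.2] 0.010909602986913663
cam [0.601 0.207 0.287] [-0.033 -0.291 -0.956] 325.19226210127806 281.96325087595824 205.2591955751136
red_grip 0.92 [283.7 287.2] [0.5927 0.1307 0.162 ]
[318 184]
```

View pics/w3c.png

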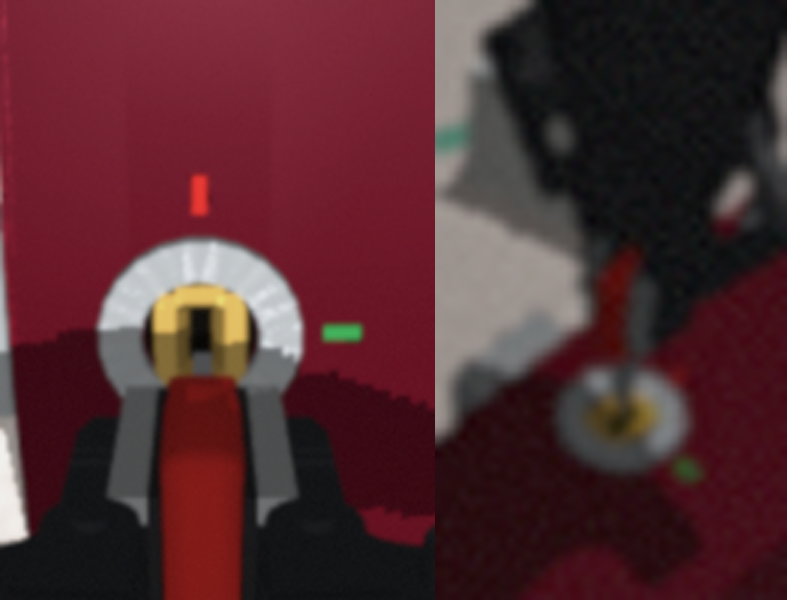

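Run:
```python
from h import *
p=np.load('pics/w3.npy',allow_pickle=True).item()
F=lambda c:(np.array(c)+.5)/3+[215,120]-.5
R=np.array([[.117,.993],[.993,-.117]]) # rows toolx,tooly
T=np.array([.5927,.1329])
for n,c,z in[('slot top end',(200,307),.099),('slot c',(200,330),.099),('ringL',(98,330),.099),('ringR',(303,330),.099),('ringtop',(201,238),.099),('tip',(203,351),.1066),('blade hi',(203,372),.1066),('headtopL',(164,470),.1776),('headtopR',(243,470),.1776),('head +y top edge',(203,455),.1776),('head bottom +y',(203,380),.1506)]:
    w=atz(p,F(c),z,True);print(n,w.round(4),'tool-xy rel TCP mm',(R@(w[:2]-T)*1000).round(1))
```

```text
slot top end [0.5925 0.1388 0.099 ] tool-xy rel TCP mm [ 5.9 -0.9]
slot c [0.5919 0.1338 0.099 ] tool-xy rel TCP mm [ 0.8 -0.9]
ringL [0.5709 0.1362 0.099 ] tool-xy rel TCP mm [  0.7 -22. ]
ringR [0.6132 0.1313 0.099 ] tool-xy rel TCP mm [ 0.8 20.5]
ringtop [0.5944 0.1534 0.099 ] tool-xy rel TCP mm [20.6 -0.7]
tip [0.5924 0.1322 0.1066] tool-xy rel TCP mm [-0.7 -0.2]
blade hi [0.5918 0.1276 0.1066] tool-xy rel TCP mm [-5.3 -0.2]
headtopL [0.5888 0.1457 0.1776] tool-xy rel TCP mm [12.2 -5.4]
headtopR [0.5988 0.1445 0.1776] tool-xy rel TCP mm [12.2  4.7]
head +y top edge [0.594  0.1473 0.1776] tool-xy rel TCP mm [14.5 -0.4]
head bottom +y [0.5939 0.1456 0.1506] tool-xy rel TCP mm [12.8 -0.3]
```

Emit:
move_arm --series '[0,0,0,0.02,-0.012,0,-1,0,0,0,0,0,0.06,-1,0,0,0,0,0,0.06,-1,0,0,0,0,0,0.06,-1,0,0,0,0,0,0.06,-1,0,0,0,0,0,0,-1,0,0,0,0,0,0,-1]'

```text
t: 9.62
tool_pos: [0.5919, 0.1338, 0.1559]
tool_rot: [[0.117, 0.993, 0.0], [0.993, -0.117, 0.0], [0.0, 0.0, -1.0]]
force: [0.5, 0.2, -1.0]
gripper_width: 0.0109
finger_force: 88.4
```

Emit:
move_arm --series '[0,0,0,0,0,0.04,-1,0,0,0,0,0,0.04,-1,0,0,0,0,0,0,-1,0,0,0,0,0,0,-1]'

```text
t: 10.12
tool_pos: [0.5918, 0.1338, 0.1518]
tool_rot: [[0.117, 0.993, -0.0], [0.993, -0.117, 0.0], [0.0, -0.0, -1.0]]
force: [0.5, -0.4, -0.0]
gripper_width: 0.0108
finger_force: 88.4
```

Emit:
move_arm --series '[0,0,0.2,0,0,0.03,-1,0,0,-0.4,0,0,0.03,-1,0,0,0.4,0,0,0.03,-1,0,0,-0.4,0,0,0.03,-1,0,0,0.2,0,0,0,-1]'

```text
t: 10.75
tool_pos: [0.5919, 0.1336, 0.1459]
tool_rot: [[0.12, 0.993, 0.0], [0.993, -0.12, -0.0], [-0.0, 0.0, -1.0]]
force: [1.0, -1.6, -0.4]
gripper_width: 0.0111
finger_force: 88.6
```

Emit:
move_arm --series '[0,0,0.2,0,0,0.03,-1,0,0,-0.4,0,0,0.03,-1,0,0,0.4,0,0,0.03,-1,0,0,-0.2,0,0,0,-1]'

```text
t: 11.25
tool_pos: [0.5923, 0.1336, 0.1418]
tool_rot: [[0.118, 0.993, 0.002], [0.993, -0.118, -0.0], [-0.0, 0.002, -1.0]]
force: [2.2, -2.8, 1.3]
gripper_width: 0.0107
finger_force: 88.7
```

Emit:
move_arm --series '[0,0,0.2,-0.008,0.004,0.03,-1,0,0,-0.4,0,0,0.03,-1,0,0,0.4,0,0,0.03,-1,0,0,-0.2,0,0,0,-1]'

```text
t: 11.75
tool_pos: [0.5925, 0.1337, 0.1377]
tool_rot: [[0.118, 0.993, 0.002], [0.993, -0.118, 0.001], [0.001, 0.002, -1.0]]
force: [-0.8, -0.3, 6.4]
gripper_width: 0.0113
finger_force: 89.5
```

Emit:
move_arm --series '[0,0,0.2,0,0,0.03,-1,0,0,-0.4,0,0,0.03,-1,0,0,0.4,0,0,0.02,-1,0,0,-0.2,0,0,0,-1]'

```text
t: 12.25
tool_pos: [0.592, 0.1337, 0.1327]
tool_rot: [[0.116, 0.993, 0.0], [0.993, -0.116, 0.001], [0.001, 0.0, -1.0]]
force: [1.2, 0.8, 0.3]
gripper_width: 0.0109
finger_force: 88.7
```

Emit:
move_arm --series '[0,0,0.1,0,0,0.02,-1,0,0,-0.1,0,0,0.02,-1,0,0,0,0,0,0.01,-1,0,0,0,0,0,0,-1]'

```text
t: 12.75
tool_pos: [0.592, 0.1337, 0.1309]
tool_rot: [[0.116, 0.993, 0.001], [0.993, -0.116, 0.001], [0.001, 0.0, -1.0]]
force: [-0.9, 1.2, 7.5]
gripper_width: 0.0109
finger_force: 89.8
```

Emit:
move_arm --series '[0,0,0.1,0,0,0.01,-1,0,0,-0.2,0,0,0.01,-1,0,0,0.1,0,0,0,-1,0,0,0,0,0,0,-1]'

```text
t: 13.25
tool_pos: [0.5925, 0.1336, 0.1308]
tool_rot: [[0.116, 0.993, 0.003], [0.993, -0.116, 0.0], [0.001, 0.002, -1.0]]
force: [-1.1, 1.6, 11.5]
gripper_width: 0.0111
finger_force: 90.3
```

```bash
python3 look.py w4 red_grip:.124; python3 -c "
from h import *
a=cv2.imread('pics/w4.png');A=cv2.resize(a[120:320,190:380],None,fx=3,fy=3,interpolation=cv2.INTER_CUBIC)
cv2.imwrite('pics/w4c.png',A)"
```

```text
13.25 [0.5925 0.1336 0.1308] [[0.116, 0.993, 0.003], [0.993, -0.116, 0.0], [0.001, 0.002, -1.0]] [ 1.5 33.7 75.6  0.  70.5  8.2] 0.011106360322541527
cam [0.6   0.207 0.249] [-0.032 -0.291 -0.956] 325.19226210127806 281.96325087595824 205.2591955751136
red_grip 0.74 [285.5 288.5] [0.5932 0.1305 0.124 ]
```

View pics/w4c.png

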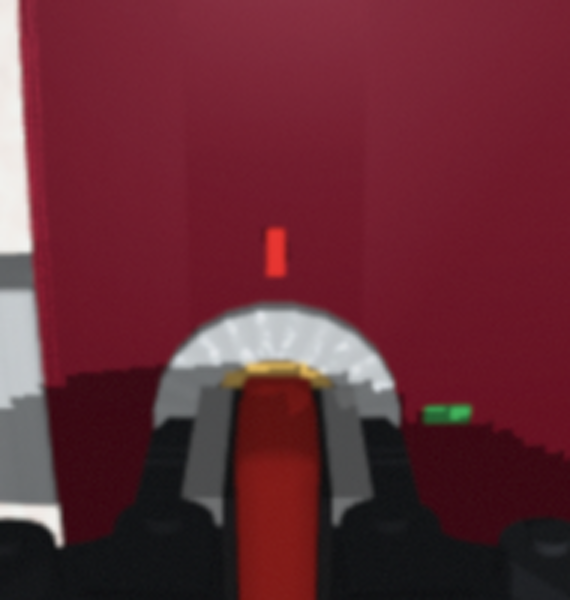

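The shoulder is seated: the z stop is at 0.1308 as expected, and the brass face is flush under the head. I'll start the clockwise turn.

Emit:
move_arm --series '[0,0,0.5,0,0.002,0,-1,0,0,0.5,0,0.002,0,-1,0,0,0.5,0,0.002,0,-1,0,0,0.5,0,0.002,0,-1,0,0,0.5,0,0.002,0,-1,0,0,0,0,0,0,-1]'

```text
t: 14.1
tool_pos: [0.593, 0.1335, 0.1308]
tool_rot: [[0.525, 0.851, 0.003], [0.851, -0.525, 0.0], [0.002, 0.002, -1.0]]
force: [-0.9, 1.9, 12.2]
gripper_width: 0.0108
finger_force: 90.3
```

```bash
cat > st.py <<'E'
from h import *
s=arm.sense();R=np.array(s['tool_rot']);print(s['t'],np.round(s['tool_pos'],4),'yaw',np.degrees(np.arctan2(-R[0,0],R[1,0])).round(2),'F',np.round(s['force'],1),'Ftool',(R.T@s['force']).round(1),'M',np.round(s['moment'],3),s['gripper_width'])
E
python3 st.py
```

```text
14.1 [0.593  0.1335 0.1308] yaw -31.7 F [-0.9  1.9 12.2] Ftool [  1.2  -1.7 -12.2] M [ 0.22   0.174 -0.017] 0.010778491533131769
```

Emit:
move_arm --series '[0,0,0.5,0,0.002,0,-1,0,0,0.5,0,0.002,0,-1,0,0,0.5,0,0.002,0,-1,0,0,0.5,0,0.002,0,-1,0,0,0.5,0,0.002,0,-1,0,0,0.5,0,0.002,0,-1,0,0,0.5,0,0.002,0,-1,0,0,0.5,0,0.002,0,-1,0,0,0.5,0,0.002,0,-1,0,0,0.5,0,0.002,0,-1,0,0,0,0,0,0,-1]'

```text
t: 15.48
tool_pos: [0.5935, 0.1326, 0.1308]
tool_rot: [[0.99, 0.144, 0.002], [0.144, -0.99, 0.0], [0.002, 0.0, -1.0]]
force: [-2.1, 0.4, 13.4]
gripper_width: 0.0107
finger_force: 90.3
```

```bash
python3 st.py
```

```text
15.475 [0.5935 0.1326 0.1308] yaw -81.7 F [-2.1  0.4 13.4] Ftool [ -2.   -0.7 -13.4] M [0.048 0.219 0.07 ] 0.010712742423580092
```

Emit:
move_arm --series '[0,0,0.5,0,0.002,0,-1,0,0,0.5,0,0.002,0,-1,0,0,0.5,0,0.002,0,-1,0,0,0.5,0,0.002,0,-1,0,0,0.1,0,0,0,-1,0,0,0,0,0,0,-1]'

```text
t: 16.23
tool_pos: [0.5935, 0.1323, 0.1308]
tool_rot: [[0.976, -0.219, 0.003], [-0.219, -0.976, 0.0], [0.002, -0.001, -1.0]]
force: [-1.2, 2.2, 12.0]
gripper_width: 0.0109
finger_force: 90.3
```

```bash
python3 st.py
```

```text
16.225 [0.5935 0.1323 0.1308] yaw -102.65 F [-1.2  2.2 12. ] Ftool [ -1.6  -1.9 -12. ] M [0.247 0.195 0.023] 0.010880399514354731
```

Emit:
move_arm --series '[0,0,0.2,0,0,0,-1,0,0,0.1,0,0,0,-1,0,0,0,0,0,0,-1]'

```text
t: 16.6
tool_pos: [0.5935, 0.132, 0.1308]
tool_rot: [[0.963, -0.27, 0.003], [-0.27, -0.963, -0.0], [0.002, -0.001, -1.0]]
force: [-1.2, 0.0, 12.3]
gripper_width: 0.0108
finger_force: 90.3
```

```bash
python3 st.py
```

```text
16.6 [0.5935 0.132  0.1308] yaw -105.65 F [-1.2  0.  12.3] Ftool [ -1.1   0.3 -12.3] M [0.065 0.204 0.019] 0.010770497943033017
```

Emit:
move_arm --series '[0,0,0.2,0,0,0,-1,0,0,0.1,0,0,0,-1,0,0,0,0,0,0,-1]'

```text
t: 16.98
tool_pos: [0.5935, 0.132, 0.1308]
tool_rot: [[0.948, -0.32, 0.002], [-0.32, -0.948, -0.0], [0.002, -0.001, -1.0]]
force: [-0.9, 0.1, 11.9]
gripper_width: 0.0108
finger_force: 90.4
```

```bash
python3 st.py
```

```text
16.975 [0.5935 0.132  0.1308] yaw -108.64 F [-0.9  0.1 11.9] Ftool [ -0.8   0.2 -11.9] M [-0.031  0.228  0.108] 0.010750083397522729
```

Emit:
move_arm --series '[0,0,0.2,0,0,0,-1,0,0,0.1,0,0,0,-1,0,0,0,0,0,0,-1]'

```text
t: 17.35
tool_pos: [0.5934, 0.132, 0.1308]
tool_rot: [[0.93, -0.369, 0.002], [-0.369, -0.93, -0.0], [0.002, -0.0, -1.0]]
force: [-1.6, 0.4, 12.7]
gripper_width: 0.011
finger_force: 90.4
```

```bash
python3 st.py
```

```text
17.35 [0.5934 0.132  0.1308] yaw -111.64 F [-1.6  0.4 12.7] Ftool [ -1.6   0.2 -12.7] M [-0.034  0.299  0.164] 0.011037077087917182
```

The moment is rising against the hard stop. I'll check with a picture.

```bash
python3 -c "
from h import *
a=arm.grab_frame('wrist');s=arm.grab_frame('scene');p=arm.camera_params('scene');t=proj(p,(.5916,.132,.1)).astype(int)
A=cv2.resize(a[120:320,210:355],None,fx=3,fy=3,interpolation=cv2.INTER_CUBIC)
B=cv2.resize(s[t[1]-50:t[1]+40,t[0]-30:t[0]+24],(360,600),interpolation=cv2.INTER_CUBIC);cv2.imwrite('pics/w5c.png',np.hstack([A,B]))"
```

```text
(no output)
```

View pics/w5c.png

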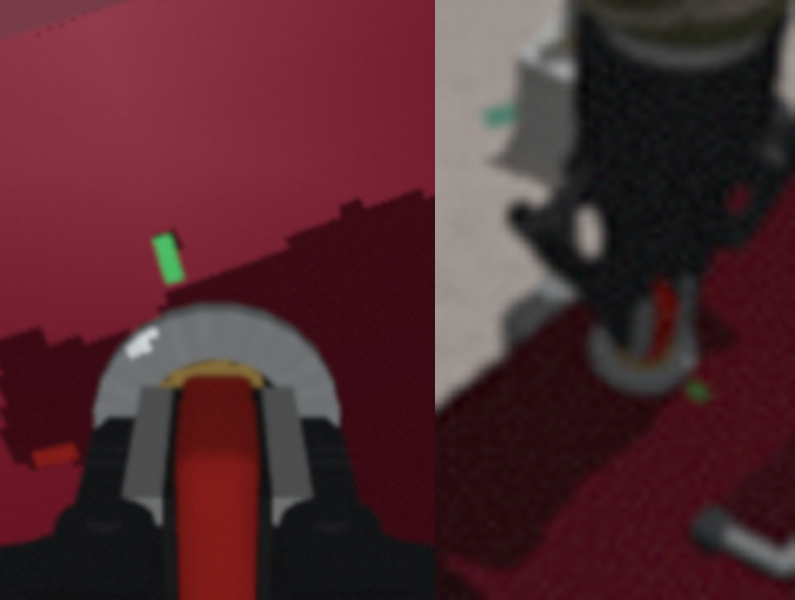

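The key is still aligned in the jaws, turned past the green mark and against the stop, and its shoulder is flush with the face (mark at about (168,258) in the crop). I'm handing in.

```bash
python3 -c "
from rig import arm
print(arm.job_done())"
```

```text
the job is handed in; nothing more can be done
None
```

The red key is fully home in the lock, turned a quarter turn clockwise to its stop and still gripped; I handed the job in at about 17.5 s of the 51 s limit, but the hand-in gave no verdict and I could not see the bolt itself.

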